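# Stroke-test scale dashpots, shelve the good one, reject the sticking one

### The job

Push the plunger of each of the two dashpots in the plywood crate firmly down until it stops. The one that goes fully home has passed: set it down outside the crate, take it again by the barrel so that its plunger stays home on the way, and stand it on the shelf as the next in the row, in line with the passed dashpots and with the same small gap; the one that stops short is a reject: stand it upright in the red tray, its plunger left pushed in where it stuck. Knock nothing over and leave everything else in its place.

Things in the scene. Friction and masses are not known exactly. Their poses are not given: they have to be found in the camera images.
- dashpot_a: The first air dashpot (scale damper), 0.33 kg, upright in an outer cell of the crate; the two look alike, only the push tells which one sticks. Foot flange 56 mm diameter x 6 mm, aluminium barrel 49 mm, black knurled cap 50 mm diameter, cap top 72 mm above the underside. Plunger rod with black knob on top. Origin: centre of the underside, z up; round, yaw means nothing.
- dashpot_b: The second air dashpot (scale damper), 0.33 kg, upright in an outer cell of the crate; the two look alike, only the push tells which one sticks. Foot flange 56 mm diameter x 6 mm, aluminium barrel 49 mm, black knurled cap 50 mm diameter, cap top 72 mm above the underside. Plunger rod with black knob on top. Origin: centre of the underside, z up; round, yaw means nothing.
- knob_a (a point): centre of the top face of the knob (26 mm diameter, 18 mm high, on an 8 mm rod) of dashpot_a: 145 mm above the dashpot's underside with the plunger fully out, 100 mm when fully home (the knob's underside then 10 mm above the cap).
- knob_b (a point): centre of the top face of the knob (26 mm diameter, 18 mm high, on an 8 mm rod) of dashpot_b: 145 mm above the dashpot's underside with the plunger fully out, 100 mm when fully home (the knob's underside then 10 mm above the cap).
- plunger_a (a joint): plunger of dashpot_a: 0 fully out, 0.045 m fully home (45 mm in). No spring, stays where left. Free: 2 to 4 N pushes it all the way home, and lifting by the knob draws it fully out again. Sticking: drags at 5 to 7 N, stops dead before half stroke however hard it is pushed, and stays there when lifted by the knob. A push of 12 to 18 N tells which.
- plunger_b (a joint): plunger of dashpot_b: 0 fully out, 0.045 m fully home (45 mm in). No spring, stays where left. Free: 2 to 4 N pushes it all the way home, and lifting by the knob draws it fully out again. Sticking: drags at 5 to 7 N, stops dead before half stroke however hard it is pushed, and stays there when lifted by the knob. A push of 12 to 18 N tells which.
- crate: open plywood transit crate, fixed, 78 (its x) x 218 (its y) x 76 mm high, three cells 62 mm square in a row along y, floor 8 mm thick. Dashpots stand in the outer cells, 70 mm either side of the origin; the middle one is empty. Walls reach to 4 mm below the cap tops, so no finger gets at the barrels: they come out by the knob. Origin: centre of the underside.
- granite: small dark granite plate, fixed, 140 x 140 mm, top 30 mm above the bench, clear: a good place to set a dashpot down. Origin: centre of its underside.
- shelf: low wooden shelf for passed dashpots, fixed, board 310 (its x) x 120 mm (its y), its top 60 mm above the bench, green edges; end panel at +x, 40 mm above the board. The row runs along x on the board's centre line: passed_1 at x about +110 mm, passed_2 at +40 mm, the rest free. Origin: on the bench under the board's centre.
- shelf_mid (a point): centre of the top of the shelf's board
- shelf_next (a point): on top of the shelf's board, the centre of the next place in the row, 70 mm from the centre of passed_2 (to about 4 mm)
- passed_1: passed dashpot, as the others, plunger home (100 mm tall), on the shelf next to its end panel; loose. Origin: centre of the underside.
- passed_2: passed dashpot, as passed_1, beside it, the last of the row, 70 mm from it centre to centre (14 mm gap between the feet); loose. Origin: centre of the underside.
- reject_tray: red plastic tray, fixed, 200 mm (its x) x 150 mm (its y) x 35 mm high outside, walls 4 mm, floor about 4 mm, empty. Origin: centre of the underside.
- brass_weight: bystander: polished brass weight with knob, 48 mm diameter, 90 mm high. Origin: centre of the underside.
- disc_1: bystander: chrome slotted weight disc, 76 mm diameter x 12 mm, lying on the bench. Origin: centre of the underside.
- disc_2: bystander: the same, lying on disc_1. Origin: centre of the underside.
- hanger: bystander: grey aluminium weight hanger, foot 60 mm diameter, rod with hook, 170 mm high, standing. Origin: centre of the underside.
- fork_1: bystander: steel weight fork with yellow plastic tips, 180 mm long, lying along its x. Origin: middle, underside.
- fork_2: bystander: the same, beside it.
Not all that is in view belongs to the job. Leave any green or yellow look-alike of the dashpot_b alone.

How it is judged:
By the outcome, as a careful person would: the job done as asked, in the order asked, and still so for the second after the job is handed in, with the robot touching nothing.
It also fails if it takes over 67 s, if anything falls off the work surface, if the arm or the gripper's body presses on something with over 40 N, if the wrist force passes 120 N, or if a joint passes its speed limit or range.

### The arm

A 6-joint arm with a two-finger parallel gripper is mounted at the origin on the work surface. World frame = base frame: x ahead of the robot, y to its left, z up, the work surface at z = 0. Lengths are in m, angles in rad, forces in N, time in s.
With the tool pointing down it reaches from about 0.325 to 0.9 m from the base axis. Payload 6.1 kg.
Tool frame: the origin (TCP) lies midway between the tips of the shut fingers; the grasp point (between the pads) lies 19 mm behind it; z points along the fingers, y is the line along which they close (so a half turn about z gives the same grasp; the last joint's range is limited). The gripper opens to 85 mm and grips with 20 to 120 N. Pads are 22 mm wide; open, the fingers measure 114 mm over their backs; the gripper's body (76 mm by 85 mm) begins 54 mm behind the grasp point. The pads swing forward as they close: fully open they stand 13 mm farther back than shut.
Start: joints at [-1.458, 0.22, 1.526, -0, 1.395, -0.126], TCP at [0.148, -0.607, 0.231] pointing down, gripper open.
Joint ranges: [-2.98, 2.98], [-0.91, 2.08], [0.09, 2.57], [-1.24, 4.39], [0.2, 2.65], [-2.68, 2.68]. Speed limits (rad/s): [2.57, 2.57, 3.01, 3.14, 3.14, 3.14].

### API

Orientations are given as [roll, pitch, yaw] about the fixed x, y, z axes, in that order (R = Rz(yaw) Ry(pitch) Rx(roll)).
In Python, from plant import movep, move_l, set_joints, gripper_to, hold, inverse_kinematics, observe, get_image, get_calibration, Unreachable, job_done gives the robot as it stands. Calls block until the motion is done:
- movep(position, orientation): joint-space move of the TCP to a pose.
- move_l(position, feed=0.15, rotation=None, max_force=None): straight line of the TCP; rotation=None keeps the orientation; feed is the mean speed in m/s. With max_force (N) it stops when the force on the tool has changed by that much, and returns True; else False.
- set_joints(angles): joint-space move.
- gripper_to(opening, f_grip=None): finger opening in m; f_grip is the grip in N (None keeps the last); returns when the fingers have stopped.
- hold(seconds).
- inverse_kinematics(position, orientation): joint angles nearest the present ones, or None.
- observe(): the state.
- get_image(name): name is "scene" or "top" or "wrist"; returns (picture, depth): 400x640x3 uint8, red, green, blue; 400x640 float32, m along the optical axis (not along the pixel's ray), 0 where there is no reading.
- get_calibration(name): a dict with "intrinsics" (3x3 intrinsics, pixels), "dist_coeffs" ([k1, k2, p1, p2, k3] as OpenCV has them; the pictures are not rectified), "world_from_camera" (4x4, takes a point from camera to world coordinates). Camera axes: x right, y down, z forward; pixel columns grow to the right and rows downward; lengths in m; the calibration is good to about 2 mm. A picture is of the moment at which its call begins: read the wrist's pose just before it. get_calibration takes no time and is no camera call; for the wrist camera it gives the pose at the moment of the call.
A pose or a line that the arm cannot do raises Unreachable and nothing moves.
- job_done(): hands the job in; it is judged then, once.
The state is a dict: "time_s": time; "q": joint angles; "joint_velocities": joint speeds; "joint_torque": joint torques, N m; "eef_pos": TCP position; "tcp_rot": TCP orientation; "ft_force": force on the tool from outside, world axes, zero at the start; "torque": the same for the moment, N m; "opening": finger opening in m; "grasp_force": force on a finger pad.
Only numpy, scipy, OpenCV 4.12 (cv2) and the standard library are available. Lean on these libraries where they do the work, as an engineer would, in place of code of your own. Each camera call takes 0.05 s, during which the arm holds its last target. There are 200 camera calls.

## Working session

There is one attempt and no reset: what is moved stays moved. The work goes in short steps, each a Python script; the robot and the scene stay as the last script left them, time stands still between calls to the robot, and variables do not carry over. Pictures are saved under pics/ and viewed, at most 10 in all, crops included, and the job is handed in when it is done.

```bash
ls; mkdir -p pics
cat > h.py <<'E'
from plant import *
import numpy as np, cv2
def save(n,img): cv2.imwrite('pics/'+n+'.png',cv2.cvtColor(img,cv2.COLOR_RGB2BGR))
def ray(cal,uv):
    p=cv2.undistortPoints(np.array(uv,float).reshape(-1,1,2),np.array(cal['intrinsics']),np.array(cal['dist_coeffs'])).reshape(-1,2)
    T=np.array(cal['world_from_camera']); d=np.c_[p,np.ones(len(p))]@T[:3,:3].T
    return T[:3,3],d
def onplane(cal,uv,z):
    o,d=ray(cal,uv); return o+d*((z-o[2])/d[:,2])[:,None]
def bydepth(cal,uv,D):
    o,d=ray(cal,uv); uv=np.round(np.array(uv).reshape(-1,2)).astype(int)
    return o+d*D[uv[:,1],uv[:,0]][:,None]
def tri(o1,d1,o2,d2):
    A=np.c_[d1,-d2]; s=np.linalg.lstsq(A,o2-o1,rcond=None)[0]
    a,b=o1+s[0]*d1,o2+s[1]*d2; return (a+b)/2,np.linalg.norm(a-b)
E
python3 - <<'E'
from h import *
for n in('top','scene'):
    c=get_calibration(n); im,D=get_image(n); save(n,im); np.savez(n,im=im,D=D)
    print(n,np.round(c['world_from_camera'],3).tolist(),np.round(c['intrinsics'],1).tolist())
print(observe())
E
```

```text
pics
top [[-0.013, -0.985, 0.172, 0.423], [-1.0, 0.012, -0.005, 0.019], [0.003, -0.172, -0.985, 1.162], [0.0, 0.0, 0.0, 1.0]] [[420.4, 0.0, 318.6], [0.0, 420.4, 192.4], [0.0, 0.0, 1.0]]
scene [[0.845, 0.398, -0.359, 0.963], [0.535, -0.609, 0.585, -0.614], [0.015, -0.686, -0.727, 0.874], [0.0, 0.0, 0.0, 1.0]] [[444.6, 0.0, 315.5], [0.0, 444.6, 203.7], [0.0, 0.0, 1.0]]
{'time_s': 0.1, 'q': array([-1.45811735e+00,  2.21140902e-01,  1.52752465e+00, -1.84223602e-05,
        1.39466993e+00, -1.26100225e-01]), 'joint_velocities': array([-0.0005113 ,  0.00021391, -0.00172952,  0.00069359, -0.00017579,
        0.00222423]), 'joint_torque': array([ 6.50002294e-04, -4.98242033e+01, -3.90547836e+01, -1.20352397e-04,
        5.64781803e-03,  8.04943792e-07]), 'eef_pos': array([ 0.14775111, -0.60672155,  0.23029777]), 'tcp_rot': array([-3.13986138e+00, -2.01201332e-04,  2.38782276e-01]), 'ft_force': array([-0.05276503, -0.44547492,  0.29513987]), 'torque': array([ 0.04500212, -0.00092124, -0.01102713]), 'grasp_force': 0.0, 'opening': 0.08552857476597053}
```

View pics/top.png

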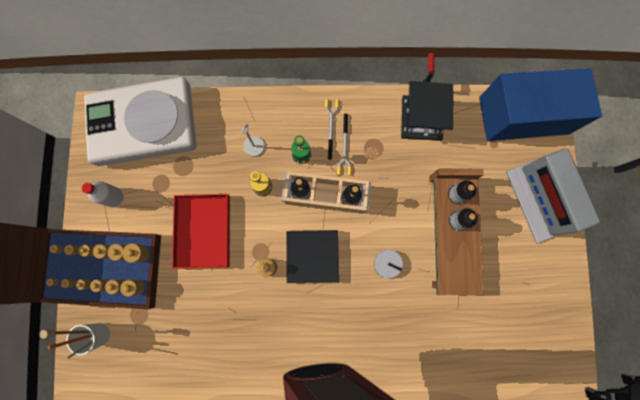

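View pics/scene.png

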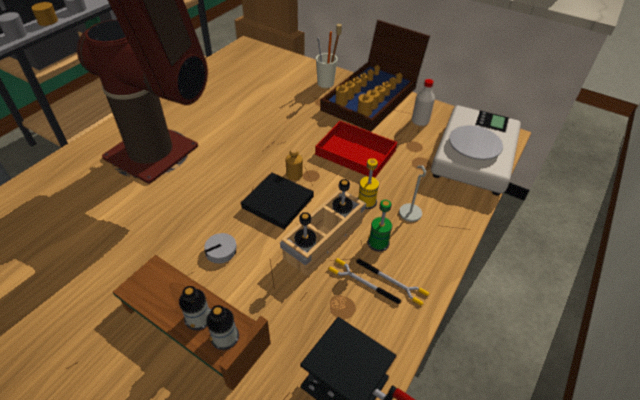

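Top view: crate at about (325,192) with dashpots at (299,186) and (351,192), granite (312,257), red tray (201,231), shelf (459,232) with passed dashpots at (463,190) and (463,218), free place near (461,247). Scene view: crate at (325,225), knobs at (305,217) and (344,185). The green and yellow look-alikes stand next to the crate on its far and left sides.

Run:
```python
from h import *
t=np.load('top.npz'); s=np.load('scene.npz')
a=cv2.resize(t['im'][165:215,270:380],None,fx=5,fy=5,interpolation=cv2.INTER_CUBIC)
b=cv2.resize(s['im'][170:270,270:370],None,fx=3,fy=3,interpolation=cv2.INTER_CUBIC)
c=cv2.resize(t['im'][165:300,425:490],None,fx=3,fy=3)[:300]; 
cv=np.zeros((600,800,3),np.uint8); cv[:250,:550]=a; cv[260:560,:300]=b; cv[260:560,310:505]=c
save('crop',cv)
cal=get_calibration('top');D=t['D']
def dm(n,u,v,r=2):
    g=np.array([(x,y) for x in range(u-r,u+r+1) for y in range(v-r,v+r+1)]); print(n,np.round(np.median(bydepth(cal,g,D),0),3))
for n,u,v in[('granite',312,257),('tray',201,231),('shelf free',459,265),('shelf top left',440,240),('pass1',462,187),('pass2',464,216),('ka',300,183),('kb',352,190),('mid',325,190),('bench',260,330),('disc',389,264),('brass',267,266)]: dm(n,u,v)
m=(D>0)
vv,uu=np.where(m); P=bydepth(cal,np.c_[uu,vv],D)
for n,sel in[('knobs z>.125 crate',(P[:,2]>.125)&(abs(uu-326)<42)&(abs(vv-190)<30)),('shelf hi',(P[:,2]>.14)&(abs(uu-460)<30)&(abs(vv-200)<40))]:
    mm=np.zeros(D.shape,np.uint8); mm[vv[sel],uu[sel]]=1
    k,l,st,ce=cv2.connectedComponentsWithStats(mm)
    for i in range(1,k):
        q=P[l[vv,uu]==i]; print(n,st[i],np.round(ce[i],1),np.round(q.mean(0),3),np.round(np.percentile(q[:,2],[5,50,95]),3))
def col(lo,hi):
    h=cv2.cvtColor(t['im'],cv2.COLOR_RGB2HSV); return cv2.inRange(h,lo,hi)
red=col((0,150,90),(6,255,255))|col((174,150,90),(180,255,255)); red[:,:160]=0; red[:,240:]=0
r=cv2.minAreaRect(cv2.findNonZero(red)); print('tray',r)
print(np.round(onplane(cal,cv2.boxPoints(r),.035),3))
g=(P[:,2]>.02)&(P[:,2]<.042)&(abs(uu-312)<35)&(abs(vv-257)<35)
mm=np.zeros(D.shape,np.uint8); mm[vv[g],uu[g]]=1; mm=cv2.morphologyEx(mm,cv2.MORPH_OPEN,np.ones((5,5)))
r=cv2.minAreaRect(cv2.findNonZero(mm)); print('granite',r,np.round(onplane(cal,cv2.boxPoints(r),.03),3).tolist())
g=(P[:,2]>.053)&(P[:,2]<.067)&(abs(uu-460)<40)&(vv>150)&(vv<310)
mm=np.zeros(D.shape,np.uint8); mm[vv[g],uu[g]]=1; mm=cv2.morphologyEx(mm,cv2.MORPH_OPEN,np.ones((5,5)))
r=cv2.minAreaRect(cv2.findNonZero(mm)); print('shelf',r,np.round(onplane(cal,cv2.boxPoints(r),.06),3).tolist())
g=(P[:,2]>.068)&(P[:,2]<.085)&(abs(uu-326)<46)&(abs(vv-192)<26)
mm=np.zeros(D.shape,np.uint8); mm[vv[g],uu[g]]=1
r=cv2.minAreaRect(cv2.findNonZero(mm)); print('crate',r,np.round(onplane(cal,cv2.boxPoints(r),.076),3).tolist())
```

```text
granite [0.446 0.033 0.029]
tray [0.521 0.341 0.002]
shelf free [ 0.418 -0.352  0.059]
shelf top left [ 0.484 -0.305  0.059]
pass1 [ 0.612 -0.348  0.132]
pass2 [ 0.538 -0.344  0.132]
ka [0.623 0.059 0.151]
kb [ 0.605 -0.068  0.149]
mid [ 0.631 -0.005  0.007]
bench [ 0.254  0.175 -0.   ]
disc [ 0.425 -0.173  0.023]
brass [0.424 0.149 0.063]
knobs z>.125 crate [294 177  10  12  96] [298.5 182.2] [0.626 0.063 0.15 ] [0.144 0.15  0.154]
knobs z>.125 crate [349 184  11  12  98] [354.2 189.6] [ 0.606 -0.074  0.147] [0.138 0.148 0.151]
shelf hi [464 183  12  11 105] [469.4 188. ] [ 0.605 -0.357  0.157] [0.146 0.159 0.162]
shelf hi [465 212  12  11 107] [470.2 216.8] [ 0.534 -0.354  0.158] [0.151 0.159 0.162]
tray ((199.5, 231.0), (74.0, 55.0), 90.0)
[[0.62  0.416 0.035]
 [0.618 0.263 0.035]
 [0.419 0.259 0.035]
 [0.42  0.407 0.035]]
granite ((312.0, 256.0), (52.0, 52.0), 90.0) [[0.519, 0.102, 0.03], [0.517, -0.038, 0.03], [0.379, -0.035, 0.03], [0.381, 0.103, 0.03]]
shelf ((458.0285339355469, 235.49917602539062), (118.32313537597656, 45.66707229614258), 88.36341857910156) [[0.654, -0.297, 0.06], [0.656, -0.423, 0.06], [0.342, -0.41, 0.06], [0.342, -0.289, 0.06]]
crate ((325.8081359863281, 190.66558837890625), (87.06474304199219, 30.00110626220703), 7.214262008666992) [[0.593, 0.113, 0.076], [0.673, 0.103, 0.076], [0.641, -0.125, 0.076], [0.562, -0.112, 0.076]]
```

View pics/crop.png

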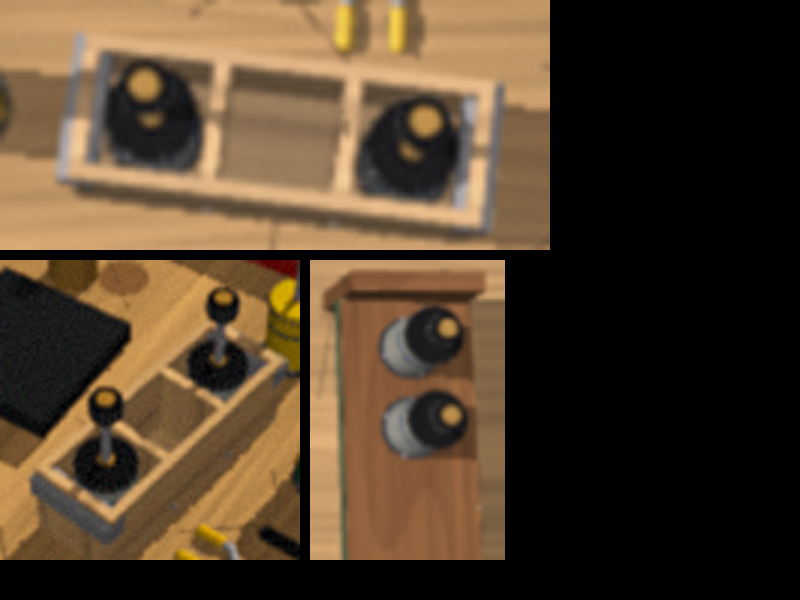

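The crop shows each knob with a brass inlay in its black top. In the top view these sit at about (299,181.6) and (355,189) in the crate, and (471,188) and (472,216) on the shelf. Next I triangulate the inlays and take wrist views over the shelf and crate.

```bash
cat >> h.py <<'E'
def inlay(im,uv,r):
    """centroid, area of the bright blob ringed by black nearest uv"""
    h=cv2.cvtColor(im,cv2.COLOR_RGB2HSV); m=cv2.inRange(h,(8,80,90),(30,255,255)); dark=cv2.inRange(h,(0,0,0),(180,255,75))
    k,l,st,ce=cv2.connectedComponentsWithStats(m); best=None
    for i in range(1,k):
        d=np.linalg.norm(ce[i]-uv)
        if d>r or st[i,4]<6 or st[i,2]>80: continue
        b=(l==i).astype(np.uint8); ring=cv2.dilate(b,np.ones((7,7)))-cv2.dilate(b,np.ones((3,3)))
        f=dark[ring>0].mean()/255
        if f>.6 and (best is None or d<best[2]): best=(ce[i],st[i,4],d)
    return best
def px(cal,P):
    T=np.linalg.inv(np.array(cal['world_from_camera'])); r=cv2.Rodrigues(T[:3,:3])[0]
    return cv2.projectPoints(np.array(P,float).reshape(1,3),r,T[:3,3],np.array(cal['intrinsics']),np.array(cal['dist_coeffs']))[0].ravel()
DOWN=lambda yaw:[np.pi,0,yaw]
E
python3 - <<'E'
from h import *
t=np.load('top.npz')['im']; s=np.load('scene.npz')['im']; ct,cs=get_calibration('top'),get_calibration('scene')
G={}
for n,a,b in[('A',(299,181.6),(344,182.7)),('B',(355.2,189.2),(305,216.7)),('P1',(471,187.7),(217,312)),('P2',(472,216.3),(188,293))]:
    x,y=inlay(t,a,6),inlay(s,b,8); print(n,x,y)
    if x and y:
        o1,d1=ray(ct,x[0]);o2,d2=ray(cs,y[0]); p,e=tri(o1,d1[0],o2,d2[0]); print(np.round(p,4),round(e,4)); G[n]=p
def shot(n):
    hold(.3);c=get_calibration('wrist');im,D=get_image('wrist');save(n,im);np.savez(n,im=im,D=D,c=c);return c,im
print(np.round(get_calibration('wrist')['world_from_camera'],3).tolist(),observe()['eef_pos'])
movep([.50,-.34,.36],DOWN(0)); print(observe()['q'].round(2)); V={'sh1':shot('sh1')}
move_l([.45,-.34,.36],.2); V['sh2']=shot('sh2')
movep([.58,-.02,.36],DOWN(0)); print(observe()['q'].round(2)); V['cr1']=shot('cr1')
move_l([.53,-.02,.36],.2); V['cr2']=shot('cr2')
for n,p in G.items():
    R=[]
    for k,(c,im) in V.items():
        if (k[0]=='s')!=(n[0]=='P'): continue
        u=px(c,p); f=inlay(im,u,25); print(n,k,u.round(1),f)
        if f: R.append(ray(c,f[0]))
    if len(R)==2: q,e=tri(R[0][0],R[0][1][0],R[1][0],R[1][1][0]); print(n,q.round(4),round(e,4))
print(observe()['time_s'])
E
```

```text
A (array([298.5, 181.5]), np.int32(32), np.float64(0.5099019513592773)) None
B (array([354.60606061, 188.51515152]), np.int32(33), np.float64(0.9065216218449118)) None
P1 (array([470.47058824, 187.14705882]), np.int32(34), np.float64(0.765519928705729)) (array([217.        , 310.23404255]), np.int32(47), np.float64(1.7659574468084998))
[ 0.6053 -0.359   0.1626] 0.0024
P2 (array([471.71428571, 216.14285714]), np.int32(35), np.float64(0.3260774917289525)) (array([188.5, 290.5]), np.int32(40), np.float64(2.5495097567963922))
[ 0.534  -0.3566  0.163 ] 0.0022
[[0.237, -0.918, -0.317, 0.23], [-0.972, -0.224, -0.076, -0.589], [-0.001, 0.326, -0.945, 0.372], [0.0, 0.0, 0.0, 1.0]] [ 0.14775111 -0.60672155  0.23029777]
[-0.73  0.12  1.4  -0.    1.62  0.84]
[-0.17  0.06  1.46 -0.    1.62  1.4 ]
P1 sh1 [333.6  48.8] (array([336.13839286,  47.83482143]), np.int32(224), np.float64(2.716028007291186))
P1 sh2 [335.3 -12.2] None
P2 sh1 [330.  129.7] (array([332.03703704, 128.33333333]), np.int32(189), np.float64(2.4185797883051414))
P2 sh2 [331.5  75. ] (array([333.79716981,  74.02830189]), np.int32(212), np.float64(2.477549037184625))
P2 [ 0.5348 -0.3587  0.16  ] 0.0002
5.2833
```

Run:
```python
from h import *
ct=get_calibration('top')
L=lambda k:(lambda z:(z['c'].item(),z['im'],z['D']))(np.load(k+'.npz',allow_pickle=True))
for n,u in(('A',(298.5,181.5)),('B',(354.6,188.5))):
    p=onplane(ct,[u],.153)[0]; R=[ray(ct,[u])]; print(n,p.round(4))
    R=[]
    for k in('cr1','cr2'):
        c,im,D=L(k); u2=px(c,p); f=inlay(im,u2,40); print(k,u2.round(1),f)
        if f: R.append(ray(c,f[0])); print(onplane(c,[f[0]],.153).round(4))
    if len(R)==2: q,e=tri(R[0][0],R[0][1][0],R[1][0],R[1][1][0]); print(n,q.round(4),round(e,4))
c,im,D=L('sh1')
print('P1,P2',onplane(c,[(336.14,47.83),(332.04,128.33)],.16).round(4))
c2,im2,D2=L('sh2')
print('P2b',onplane(c2,[(333.8,74.03)],.16).round(4), 'next px',px(c2,[.464,-.356,.06]))
save('w',np.vstack([cv2.resize(L('cr1')[1],(480,300)),cv2.resize(im,(480,300))]))
```

```text
A [0.6269 0.0627 0.153 ]
cr1 [225.4 115.4] (array([227.38341969, 114.39378238]), np.int32(193), np.float64(2.186744214108104))
[[0.6279 0.0608 0.153 ]]
cr2 [222.6  60.6] (array([224.59241706,  59.90047393]), np.int32(211), np.float64(2.1257685353708418))
[[0.6275 0.0608 0.153 ]]
A [0.6276 0.0614 0.1506] 0.0
B [ 0.6079 -0.0742  0.153 ]
cr1 [367.8 134.9] (array([369.6519337 , 134.14364641]), np.int32(181), np.float64(2.0321527058648687))
[[ 0.6086 -0.076   0.153 ]]
cr2 [371.1  81.8] (array([372.945,  81.635]), np.int32(200), np.float64(1.8113126154763088))
[[ 0.608  -0.0758  0.153 ]]
B [ 0.608  -0.0765  0.149 ] 0.0001
P1,P2 [[ 0.6063 -0.3613  0.16  ]
 [ 0.5348 -0.3586  0.16  ]]
P2b [[ 0.5348 -0.3588  0.16  ]] next px [326.64266681 134.25561714]
```

View pics/w.png

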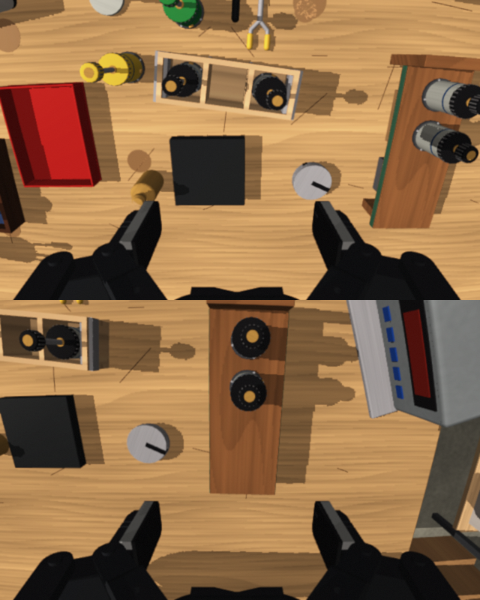

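The wrist views agree with the top view: knobs at about 0.15 m, as expected for 0.153, and the row direction is clear. Now the pushes.

Run:
```python
from h import *
gripper_to(0.0)
for n,x,y in(('B',.608,-.0755),('A',.6274,.0615)):
    movep([x,y,.185],DOWN(0)); move_l([x,y,.163],.1)
    s=move_l([x,y,.100],.035,max_force=15); o=observe(); print(n,s,o['eef_pos'].round(4),o['ft_force'].round(1),o['time_s'])
    hold(.2); o=observe(); print(o['eef_pos'].round(4),o['ft_force'].round(1))
    move_l([x,y,.185],.15)
movep([.53,-.02,.36],DOWN(0)); hold(.2)
c=get_calibration('wrist');im,D=get_image('wrist');save('cr3',im);np.savez('cr3',im=im,D=D,c=c)
for x,y in((.608,-.0755),(.6274,.0615)):
  for z in(.108,.135):
    u=px(c,[x,y,z]); f=inlay(im,u,14); print(z,u.round(1),f, onplane(c,[f[0]],z).round(4) if f else '')
print(observe()['time_s'])
```

```text
B True [ 0.6084 -0.0757  0.108 ] [-0.5  0.5  8.4] 8.65
[ 0.6084 -0.0756  0.1081] [-0.6  0.2  4.9]
A True [0.6281 0.0615 0.133 ] [-2.5 -0.4  6.1] 11.4833
[0.6278 0.0615 0.133 ] [-1.3  0.4  6.1]
0.108 [367.2  79.4] (array([368.17575758,  79.49090909]), np.int32(165), np.float64(0.9425572838219193)) [[ 0.6079 -0.0765  0.108 ]]
0.135 [371.  80.] (array([368.17575758,  79.49090909]), np.int32(165), np.float64(2.9011120788629183)) [[ 0.6084 -0.0727  0.135 ]]
0.108 [234.6  60. ] (array([229.453125  ,  58.86458333]), np.int32(192), np.float64(5.260199292242679)) [[0.6285 0.0667 0.108 ]]
0.135 [228.6  59.1] (array([229.453125  ,  58.86458333]), np.int32(192), np.float64(0.9002726683356724)) [[0.6276 0.0607 0.135 ]]
13.3
```

B goes fully home (knob top at 0.108), so it passes. A stops 20 mm in and is the reject. Now I take B by the knob, set it on the granite and press the plunger home there.

Run:
```python
from h import *
x,y=.608,-.0757
gripper_to(.055); movep([x,y,.15],DOWN(0)); move_l([x,y,.086],.12)
f0=observe()['ft_force']; gripper_to(.0,40); o=observe(); print(o['opening'],o['grasp_force'],(o['ft_force']-f0).round(1),o['eef_pos'].round(4))
move_l([x,y,.15],.06); print((observe()['ft_force']-f0).round(1))
move_l([x,y,.265],.12); hold(.2); o=observe(); print(o['opening'],(o['ft_force']-f0).round(1))
gx,gy=.449,.033
move_l([gx,gy,.265],.2); 
im,D=get_image('scene'); save('carry',im[100:300,220:420])
move_l([gx,gy,.17],.15); hold(.2)
s=move_l([gx,gy,.104],.04,max_force=14); o=observe(); print(s,o['eef_pos'].round(4),o['ft_force'].round(1),o['opening'],o['time_s'])
```

```text
0.024691065211426017 39.37902867794037 [-1.1  2.7  5.4] [ 0.6089 -0.0756  0.0874]
[-1.  -0.7 -4.3]
0.024339581149575223 [-0.3  0.1 -4.1]
True [0.4492 0.0337 0.1093] [-0.8  2.3  4.8] 0.02461660031948429 21.8833
```

View pics/carry.png

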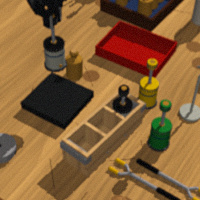

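The picture shows the dashpot hanging over the granite with its plunger out, and it has since been pressed home. Now release and re-measure.

Run:
```python
from h import *
gx,gy=observe()['eef_pos'][:2]
gripper_to(.06); move_l([gx,gy,.2],.15); 
R=[]
p=[.449,.033,.13]
movep([.42,.033,.30],DOWN(0)); 
for k,xx in(('g1',.42),('g2',.37)):
    if k=='g2': move_l([xx,.033,.30],.2)
    hold(.25); c=get_calibration('wrist'); im,D=get_image('wrist'); save(k,im); np.savez(k,im=im,D=D,c=c)
    u=px(c,p); f=inlay(im,u,40); print(k,u.round(1),f)
    if f: R.append(ray(c,f[0])); print(onplane(c,[f[0]],.13).round(4))
if len(R)==2: q,e=tri(R[0][0],R[0][1][0],R[1][0],R[1][1][0]); print(q.round(4),round(e,4))
print(observe()['time_s'])
```

```text
g1 [312.8 139.5] (array([313.03478261, 140.76086957]), np.int32(230), np.float64(1.2733656519129994))
[[0.4479 0.0328 0.13  ]]
g2 [312.5  81.2] (array([312.816,  82.5  ]), np.int32(250), np.float64(1.3664738003831356))
[[0.4479 0.0328 0.13  ]]
[0.4479 0.0328 0.1301] 0.0
24.575
```

View pics/g2.png

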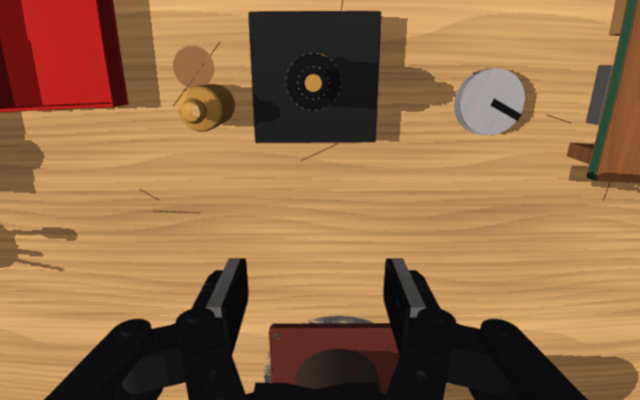

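It stands on the granite with its plunger home, knob top measured at 0.130 (inlay at (313,82)). Next: barrel grip and transfer to the shelf.

Run:
```python
from h import *
x,y=.4479,.0328; w=-.038
gripper_to(.08); movep([x,y,.16],DOWN(w)); print(move_l([x,y,.062],.1,max_force=8),observe()['eef_pos'].round(4))
f0=observe()['ft_force']; gripper_to(.0,45); o=observe(); print(o['opening'],o['grasp_force'],o['eef_pos'].round(4))
if not .04<o['opening']<.055: raise SystemExit
move_l([x,y,.165],.12); hold(.2); o=observe(); print(o['opening'],(o['ft_force']-f0).round(1))
u=np.array([.0715,-.0027]);u/=np.linalg.norm(u); t=np.array([.5348,-.3587])-.07*u; print(t)
move_l([*t,.165],.2); move_l([*t,.103],.12); hold(.2)
s=move_l([*t,.0895],.03,max_force=4); o=observe(); print(s,o['eef_pos'].round(4),o['ft_force'].round(1))
gripper_to(.078); p=observe()['eef_pos']; move_l([p[0],p[1],.19],.12)
movep([.46,-.345,.36],DOWN(0)); hold(.25); c=get_calibration('wrist'); im,D=get_image('wrist'); save('s3',im)
for q in((.5348,-.3587,.16),(*t,.16)):
    f=inlay(im,px(c,q),25); print(f,onplane(c,[f[0]],.16).round(4) if f else '')
print(observe()['time_s'])
```

```text
False [0.4486 0.0327 0.0627]
0.04879214173957346 45.854028314352036 [0.4486 0.0329 0.0628]
0.04901834858803561 [ 0.8 -0.6 -3.9]
[ 0.46484986 -0.35605853]
True [ 0.465  -0.3556  0.0922] [0.9 2.4 3.3]
(array([328.85308057,  83.81516588]), np.int32(211), np.float64(0.09648945099834474)) [[ 0.5349 -0.3587  0.16  ]]
(array([326.93888889, 159.78333333]), np.int32(180), np.float64(1.684923561202622)) [[ 0.4644 -0.3576  0.16  ]]
34.075
```

View pics/s3.png

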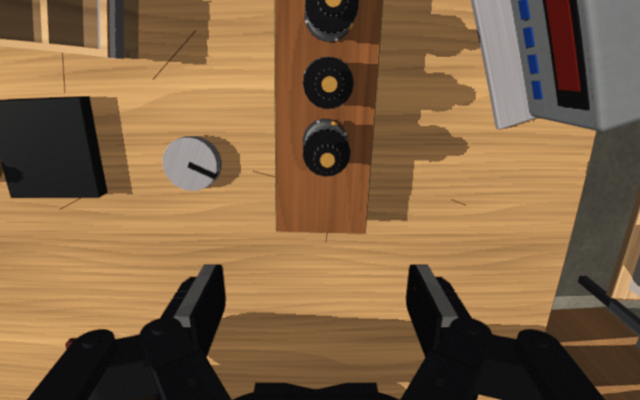

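The row now shows the third dashpot at (327,160): 70.5 mm from passed_2, 1.5 mm off the line, plunger home. Now the reject.

Run:
```python
from h import *
x,y=.6277,.0613
gripper_to(.055); movep([x,y,.19],DOWN(0)); move_l([x,y,.112],.12)
f0=observe()['ft_force']; gripper_to(.0,40); o=observe(); print(o['opening'],o['eef_pos'].round(4))
off=o['eef_pos'][2]-.008
if not .02<o['opening']<.03: raise SystemExit
move_l([x,y,.15],.06); move_l([x,y,.29],.15); hold(.2); o=observe(); print((o['ft_force']-f0).round(1))
t=[.52,.335]; move_l([*t,.29],.2); move_l([*t,.004+off+.015],.15); hold(.25)
s=move_l([*t,.004+off-.005],.03,max_force=3.5); o=observe(); print(s,o['eef_pos'].round(4),'expect',.004+off,o['ft_force'].round(1))
gripper_to(.06); p=observe()['eef_pos']; move_l([p[0],p[1],.22],.15)
movep([.46,.27,.33],DOWN(0)); hold(.25); c=get_calibration('wrist'); im,D=get_image('wrist'); save('t1',im)
f=inlay(im,px(c,[*t,.129]),30); print(f,onplane(c,[f[0]],.129).round(4) if f else '')
im2,_=get_image('scene'); save('final',im2)
print(observe()['time_s'])
```

```text
0.02446194282102353 [0.6286 0.0616 0.1133]
[ 0.2  0.1 -2.7]
True [0.5199 0.3353 0.1093] expect 0.10934121119596191 [-1.   1.5  4.7]
(array([243.02739726, 102.0456621 ]), np.int32(219), np.float64(1.545246003332802)) [[0.5188 0.3343 0.129 ]]
45.3417
```

View pics/final.png

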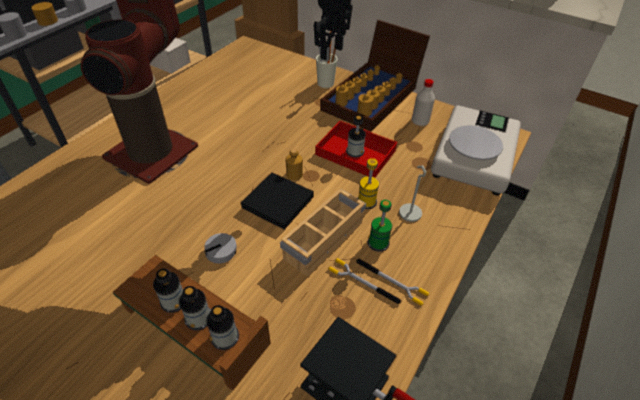

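The final view shows three dashpots in the row at (167,288), (193,305) and (222,325). The reject stands upright in the tray at (356,140), the crate is empty and the bystanders look unmoved.

```bash
python3 -c "
from plant import *
print(job_done())"
```

```text
the job is handed in; nothing more can be done
None
```

Job handed in at about 45 s: dashpot_b went fully home and is now next in the shelf row (70.5 mm from passed_2, about 1.5 mm off the line, plunger home), and dashpot_a stuck 20 mm in and stands upright in the red tray; nothing else looked moved.

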